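# Start the tube furnace from its control stations

### The arm

A 6-joint arm with a two-finger parallel gripper is mounted at the origin on a cart in front of the work surface, level with it; the furniture and walls round the work are solid. World frame = base frame: x ahead of the robot, y to its left, z up, the work surface at z = 0. Lengths are in m, angles in rad, forces in N, time in s.
With the tool pointing down it reaches from about 0.3 to 0.775 m from the base axis. Payload 14.6 kg.
Tool frame: the origin (TCP) lies between the finger pads; the fingertips stand 22 mm ahead of it and the grasp point (between the pads) lies 3 mm ahead of it; z points along the fingers, y is the direction in which the jaws open and shut (so a half turn about z gives the same grasp; the last joint's range is limited). The gripper opens to 94 mm and grips with 3 to 60 N. Pads are 16 mm wide; open, the fingers measure 119 mm over their backs; the gripper's body (75 mm by 177 mm) begins 78 mm behind the grasp point.
Start: joints at [1.199, 0.3, 1.521, -0, 1.321, -0.067], TCP at [0.165, 0.525, 0.227] pointing down, gripper open.
Joint ranges: [-3.03, 3.03], [-0.79, 2.21], [0.23, 2.52], [-1.04, 4.18], [0, 3.07], [-2.55, 2.55]. Speed limits (rad/s): [2.22, 2.22, 2.57, 3.14, 3.14, 3.14].

### API

Orientations are given as a rotation vector (axis times angle).
In Python, from station import get_obs, grab_frame, calibration, finish_job gives the robot as it stands. The module is installed in compiled form; this text tells all that it offers.
- The arm moves only by the tool move_arm, never from a script. Its argument "rows" is a list of rows, each an object with "offset": the shift along the tool's x, y, z in cm, a list of three; "spin": the turn about the tool's z in rad. A call has 1 to 12 rows; each row shifts and turns the commanded pose from where the row before left it, along the tool's axes as they then stand; what a row does not reach is not made up. A row lasts 1/8 s, in which the tool goes at most 62.5 mm and 10.7 degrees, less where a joint would pass 70% of its speed; a pose out of reach is approached as far as the arm can. A call is refused whole if a number of a shift passes 6.25 or a number of a turn 0.188, either way. A call with a gripper value outside its range is refused whole. "gripper" is the finger opening in cm, from 0 to 9.4, set as the call begins (left out, the last holds). The fingers move at their own pace and stop on an object; "force" is the grip in N (left out, the last holds). Time passes only in rows, so rows that do not move let the fingers close. It gives the time, the measured TCP pose, the force and the opening at its end, in the units of the state.
- get_obs(): the state, without advancing time (a new reading comes with each control period).
- grab_frame(name): name is "scene" or "side" or "wrist"; returns (picture, depth): 480x640x3 uint8, red, green, blue; 480x640 float32, m along the optical axis (not along the pixel's ray), 0 where there is no reading.
- calibration(name): a dict with "fx", "fy", "cx", "cy" (pixels), "distortion" ([k1, k2, p1, p2, k3] as OpenCV has them; the pictures are not rectified), "camera_from_world" (4x4, takes a point from world to camera coordinates); the wrist camera has in their place "tool_from_camera" (4x4, takes a point from camera to tool coordinates, whose origin is the TCP and whose axes are the flange's). Camera axes: x right, y down, z forward; pixel columns grow to the right and rows downward; lengths in m; the calibration is good to about 2 mm. A picture is of the moment at which its call begins: read the wrist's pose just before it. calibration takes no time and is no camera call.
- finish_job(): hands the job in, once; it reports no verdict.
The state is a dict: "time": time; "joint_pos": joint angles; "joint_vel": joint speeds; "joint_torque": joint torques, N m; "position": TCP position; "eef_rot": TCP orientation; "wrist_force": force on the tool from outside, world axes, zero at the start; "ft_torque": the same for the moment, N m; "width": opening from 0.0 (shut) to 1.0 (fully open).
Only numpy, scipy, OpenCV 4.12 (cv2) and the standard library are available. Lean on these libraries where they do the work, as an engineer would, in place of code of your own. Each camera call takes 0.05 s, during which the arm holds its last target.

### The job

Start up the tube furnace at the row of control stations on the tray: press the black mains rocker fully on (the half with the white dot down), then the blue fan rocker fully on in the same way, and only then press the green start button all the way down and let it spring back. Never press the red stop button, leave both rockers on, and leave the vials, the crucible and the marker standing or lying where they are: nothing is to be picked up.

Things in the scene. Friction and masses are not known exactly. Their poses are not given: they have to be found in the camera images.
- tray: Fixed flat aluminium tray on the worktop, 112 (its x) x 272 (its y) x 6 mm, carrying the four control stations side by side along its y axis, 62 mm apart, in any order, all turned the same way as the tray. Origin: centre of its underside, at worktop height; x points away from the robot.
- mains_rocker_station: Fixed grey control station, 84 (its x) x 52 (its y) x 40 mm high, with a black rocker paddle in its top. Origin: centre of its underside, 6 mm above the worktop; x points across the tray away from the robot, y along the row of stations, z up. The paddle is 64 mm long (x) and 36 mm wide (y), V-shaped, pivoting at its middle; the half on the +x side carries a white dot and is the 'on' half. When fully on, that half lies level with its surface 50 mm above the origin.
- fan_rocker_station: Fixed grey control station, 84 (its x) x 52 (its y) x 40 mm high, with a blue rocker paddle in its top. Origin: centre of its underside, 6 mm above the worktop; x points across the tray away from the robot, y along the row of stations, z up. The paddle is 64 mm long (x) and 36 mm wide (y), V-shaped, pivoting at its middle; the half on the +x side carries a white dot and is the 'on' half. When fully on, that half lies level with its surface 50 mm above the origin.
- start_button_station: Fixed grey control station, 84 (its x) x 52 (its y) x 40 mm high, with a round green push button, 32 mm across, in a black collar on top. Origin: centre of its underside, 6 mm above the worktop; x points across the tray away from the robot, y along the row of stations, z up. 
- stop_button_station: Fixed grey control station, 84 (its x) x 52 (its y) x 40 mm high, with a round red push button, 32 mm across, in a black collar on top. Origin: centre of its underside, 6 mm above the worktop; x points across the tray away from the robot, y along the row of stations, z up. Not to be pressed.
- mains_rocker_on_end (a point): Centre of the white dot on the 'on' half of the black rocker paddle, on its upper surface, 20 mm from the pivot towards +x of the station: the place to press, straight down. It moves with the paddle: about 6 mm down from fully off to fully on.
- fan_rocker_on_end (a point): Centre of the white dot on the 'on' half of the blue rocker paddle, on its upper surface, 20 mm from the pivot towards +x of the station: the place to press, straight down. It moves with the paddle: about 6 mm down from fully off to fully on.
- start_button_top (a point): Centre of the top face of the green start button; it sinks with the button, straight down.
- stop_button_top (a point): Centre of the top face of the red stop button.
- mains_rocker (a joint): Tilt of the black mains rocker about its cross axis (the station's y axis), in rad: 0 = off, the half with the white dot standing up; 0.28 = fully on, the dotted half pushed down until it lies level. It has no spring: friction keeps it where it is left. About 2 to 5 N of downward push on the dotted half moves it. At the start between 0 and 0.04.
- fan_rocker (a joint): Tilt of the blue fan rocker about its cross axis (the station's y axis), in rad: 0 = off, the half with the white dot standing up; 0.28 = fully on, the dotted half pushed down until it lies level. It has no spring: friction keeps it where it is left. About 2 to 5 N of downward push on the dotted half moves it. At the start between 0 and 0.04.
- start_button (a joint): How far the green button is pressed, in m: 0 = up, 0.007 = fully down. A spring returns it; fully down takes about 5 N.
- stop_button (a joint): How far the red button is pressed, in m: 0 = up, 0.007 = fully down; same spring.
- blue_vial: Loose glass sample vial with a blue cap, 24 mm across and 44 mm high, upright at the tray's +y end. Origin: centre of its underside. Bystander.
- side_crucible: Loose white crucible, 39 mm across and 28 mm high, upright at the tray's -y end. Origin: centre of its underside. Bystander.
- front_vial: Loose glass sample vial with a white cap, 24 mm across and 44 mm high, upright on the robot's side of the tray. Origin: centre of its underside. Bystander.
- back_marker: Loose black and white marker pen, 135 x 17 x 16 mm, lying along the far side of the tray. Origin: centre of its underside. Bystander.

How it is judged:
By the outcome, as a careful person would: the job done as asked, in the order asked, and still so for the second after the job is handed in, with the robot touching nothing.
It also fails if it takes over 35 s, if anything falls off the work surface, if the arm or the gripper's body presses on something with over 40 N, if the wrist force passes 120 N, or if a joint passes its speed limit or range.

## Working session

There is one attempt and no reset: what is moved stays moved. The work goes in short steps, Python scripts to look and compute and a tool call to move; the robot and the scene stay as the last step left them, time stands still between calls to the robot, and variables do not carry over. Pictures are saved under pics/ and viewed, and the job is handed in when it is done.

Besides the shell and the picture viewer there is one more tool, called after "Call:" as name(argument=value, ...), one argument or row to a line, values as JSON. move_arm: Moves the arm, as the interface text tells. Its arguments: {"type":"object","properties":{"rows":{"type":"array","items":{"type":"object","properties":{"offset":{"type":"array","items":{"type":"number"}},"spin":{"type":"number"}}}},"gripper":{"type":"number"},"force":{"type":"number"}},"required":["rows"]}

```bash
mkdir -p pics; python3 - <<'E'
from station import *
import cv2,numpy as np
o=get_obs()
for k in("time","position","eef_rot","wrist_force","width"):print(k,o[k])
for n in("scene","side","wrist"):
    p,d=grab_frame(n);cv2.imwrite(f"pics/{n}0.png",p[:,:,::-1]);np.save(f"pics/{n}0.npy",d);c=calibration(n);print(n,c)
E
```

```text
time 0.0
position [0.16497127 0.5244219  0.22687481]
eef_rot [-4.76940303e-01 -3.10490303e+00  1.81032367e-03]
wrist_force [0.41174505 0.55948339 0.8084149 ]
width 0.9998232006663995
scene {'fx': 604.871380260933, 'fy': 604.871380260933, 'cx': 323.31355131955166, 'cy': 236.72815554511445, 'distortion': array([-0.09306044,  0.        ,  0.        ,  0.        ,  0.        ]), 'camera_from_world': array([[ 0.48239364, -0.87560197, -0.02485078, -0.30592271],
       [-0.41784606, -0.20508366, -0.885068  ,  0.26822863],
       [ 0.7698708 ,  0.43733498, -0.46479788,  0.64094014],
       [ 0.        ,  0.        ,  0.        ,  1.        ]])}
side {'fx': 527.7707764953224, 'fy': 527.7707764953224, 'cx': 317.19137469270584, 'cy': 236.75508235381048, 'distortion': array([-0.00653069,  0.        ,  0.        ,  0.        ,  0.        ]), 'camera_from_world': array([[-0.99850301,  0.05322137,  0.01261866,  0.50387001],
       [ 0.01977115,  0.56629335, -0.82396659,  0.10935155],
       [-0.05099849, -0.82248363, -0.56649786,  0.84796912],
       [ 0.        ,  0.        ,  0.        ,  1.        ]])}
wrist {'fx': 351.7133188352228, 'fy': 351.7133188352228, 'cx': 319.59057272906676, 'cy': 238.9960183226401, 'distortion': array([-0.06463685,  0.        ,  0.        ,  0.        ,  0.        ]), 'tool_from_camera': array([[ 9.42395721e-04, -9.63693674e-01, -2.67008641e-01,
         7.77144502e-02],
       [ 9.99999282e-01,  1.10571403e-03, -4.61313042e-04,
        -1.27781729e-04],
       [ 7.39799660e-04, -2.67008015e-01,  9.63694024e-01,
        -1.57649751e-01],
       [ 0.00000000e+00,  0.00000000e+00,  0.00000000e+00,
         1.00000000e+00]])}
```

View pics/scene0.png

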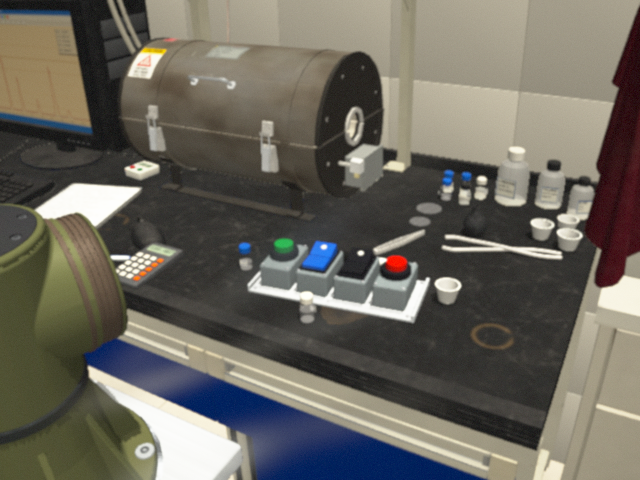

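View pics/side0.png

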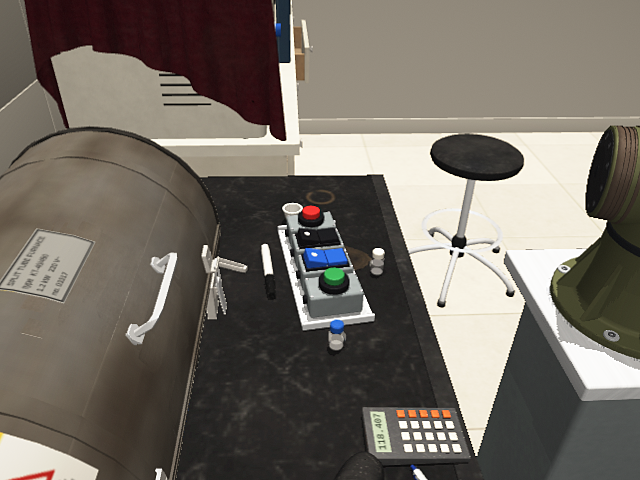

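View pics/wrist0.png

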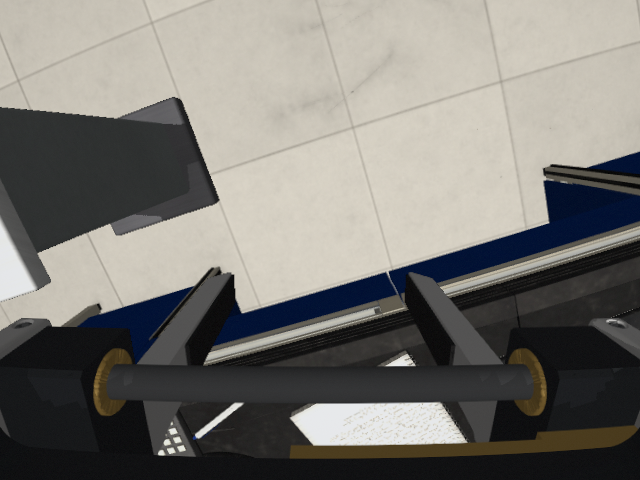

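The row from +y to -y is green, blue, black, red (scene pixels about (284,244), (321,256), (358,263), (397,265)). Next I measure these in both views.

```bash
cat > h.py <<'E'
import numpy as np,cv2
from station import *
def ray(n,uv,c=None):
    c=c or calibration(n)
    K=np.array([[c['fx'],0,c['cx']],[0,c['fy'],c['cy']],[0,0,1]])
    q=cv2.undistortPoints(np.array(uv,float).reshape(-1,1,2),K,c['distortion']).reshape(-1,2)
    return np.c_[q,np.ones(len(q))]
def toworld(n,uv,z):
    c=calibration(n);M=np.linalg.inv(c['camera_from_world'])
    return (ray(n,uv,c)*np.array(z,float).reshape(-1,1))@M[:3,:3].T+M[:3,3]
def proj(n,P):
    c=calibration(n);T=c['camera_from_world']
    K=np.array([[c['fx'],0,c['cx']],[0,c['fy'],c['cy']],[0,0,1]])
    return cv2.projectPoints(np.array(P,float).reshape(-1,1,3),cv2.Rodrigues(T[:3,:3])[0],T[:3,3],K,c['distortion'])[0].reshape(-1,2)
E
python3 - <<'E'
from h import *
for n,box in(("scene",(220,220,470,330)),("side",(240,180,400,360))):
    im=cv2.imread(f"pics/{n}0.png");d=np.load(f"pics/{n}0.npy")
    x0,y0,x1,y1=box
    hsv=cv2.cvtColor(im,cv2.COLOR_BGR2HSV)
    H,S,V=[hsv[...,i].astype(int) for i in range(3)]
    yy,xx=np.mgrid[:480,:640];roi=(xx>=x0)&(xx<x1)&(yy>=y0)&(yy<y1)&(d>0)
    P=toworld(n,np.c_[xx.ravel(),yy.ravel()],d.ravel()).reshape(480,640,3)
    for nm,m in(("green",(H>45)&(H<75)&(S>150)),("red",((H<8)|(H>172))&(S>170)),("blue",(H>100)&(H<125)&(S>170))):
        q=P[roi&m]; 
        for lo,hi in((0.03,0.08),):
            a=q[(q[:,2]>lo)&(q[:,2]<hi)]
            print(n,nm,len(a),a.mean(0).round(4),a.min(0).round(4),a.max(0).round(4))
            t=a[a[:,2]>np.percentile(a[:,2],97)-.003]; print('  top',len(t),t.mean(0).round(4),((t.min(0)+t.max(0))/2).round(4))
    s=5 if n=="scene" else 4
    s=3 if n=="scene" else 3.3
    cv2.imwrite(f"pics/{n}0z.png",cv2.resize(im[y0:y1,x0:x1],None,fx=s,fy=s,interpolation=cv2.INTER_CUBIC))
E
```

```text
scene green 162 [ 0.4767 -0.0152  0.069 ] [ 0.4632 -0.029   0.0631] [0.4947 0.0012 0.0717]
  top 129 [ 0.4779 -0.0145  0.0696] [ 0.4783 -0.0139  0.07  ]
scene red 293 [ 0.5021 -0.1995  0.0664] [ 0.489  -0.2135  0.0568] [ 0.5231 -0.1811  0.0714]
  top 167 [ 0.5061 -0.1984  0.0692] [ 0.5073 -0.1979  0.0695]
scene blue 706 [ 0.4844 -0.0574  0.055 ] [ 0.4541 -0.0977  0.0328] [0.5221 0.0777 0.0661]
  top 91 [ 0.5127 -0.0731  0.0633] [ 0.5097 -0.0721  0.0637]
side green 299 [ 0.4804 -0.0087  0.0667] [ 0.4646 -0.0538  0.046 ] [0.4947 0.0039 0.0712]
  top 192 [ 0.4798 -0.0121  0.069 ] [ 0.4797 -0.0131  0.0693]
side red 221 [ 0.507  -0.1885  0.0656] [ 0.4869 -0.2129  0.0462] [ 0.523  -0.0542  0.0719]
  top 121 [ 0.5062 -0.1955  0.069 ] [ 0.5061 -0.196   0.0696]
side blue 821 [ 0.4887 -0.0422  0.0539] [ 0.4539 -0.2061  0.0319] [0.5239 0.0783 0.0663]
  top 108 [ 0.5122 -0.0683  0.0631] [ 0.5091 -0.0701  0.0637]
```

View pics/scene0z.png

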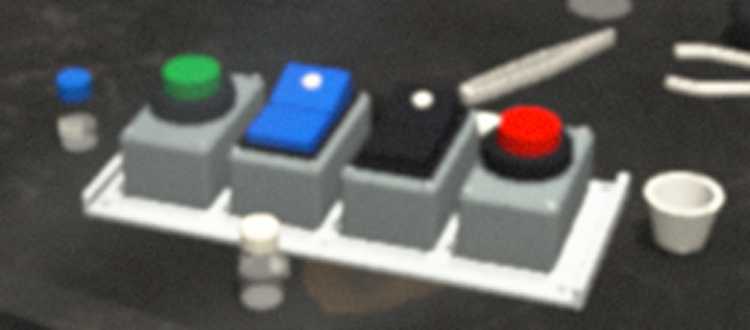

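View pics/side0z.png

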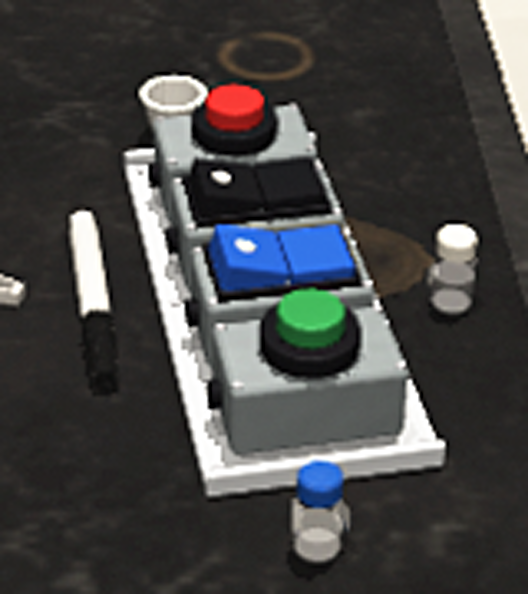

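```bash
python3 - <<'E'
from h import *
def tri(a,b):
    Ps=[];xs=[]
    for n,uv in(("scene",a),("side",b)):
        Ps.append(calibration(n)['camera_from_world'][:3]);xs.append(ray(n,[uv])[0,:2])
    X=cv2.triangulatePoints(Ps[0],Ps[1],xs[0],xs[1]);X=(X[:3]/X[3]).ravel()
    return X,proj("scene",[X])[0]-a,proj("side",[X])[0]-b
def dot(n,u,v):
    im=cv2.imread(f"pics/{n}0.png").astype(int); w=np.clip(im.min(2)-120,0,None).astype(float)
    m=np.zeros_like(w);m[v-4:v+5,u-5:u+6]=1;w*=m;yy,xx=np.mgrid[:480,:640]
    return np.array([(w*xx).sum()/w.sum(),(w*yy).sum()/w.sum()])
for nm,a,b in(("fan",(324,247),(314,254)),("mains",(361,253),(307,234))):
    A=dot("scene",*a);B=dot("side",*b);print(nm,A,B,*[x.round(4) for x in tri(A,B)])
g=np.array([.479,-.0133]);r=np.array([.5064,-.197]);d=(g-r);print(np.linalg.norm(d),np.arctan2(-d[0],d[1]))
u=d/np.linalg.norm(d);x=np.array([u[1],-u[0]])
m=(g+r)/2
for nm,k in(("stop",-93),("mains",-31),("fan",31),("start",93)):
    c=m+u*k/1000;print(nm,c.round(4),(c+.02*x).round(4))
o=get_obs();R=cv2.Rodrigues(np.array(o['eef_rot']))[0];print(R.round(3))
# obstacles above z 0.1 near
for n in("scene","side"):
    d=np.load(f"pics/{n}0.npy");yy,xx=np.mgrid[:480,:640]
    P=toworld(n,np.c_[xx.ravel(),yy.ravel()],d.ravel());P=P[d.ravel()>0]
    for ylo in np.arange(-.35,.5,.1):
        q=P[(P[:,2]>.1)&(P[:,2]<.4)&(P[:,1]>ylo)&(P[:,1]<ylo+.1)&(P[:,0]>.3)&(P[:,0]<1.2)]
        if len(q):print(n,round(ylo,2),len(q),np.percentile(q[:,0],[0,1,5]).round(3))
E
```

```text
fan [323.45068285 246.48179059] [313.799351   253.90805841] [ 0.5072 -0.0718  0.0624] [-0.1014  0.0996] [-0.0944 -0.1067]
mains [360.34055857 252.59316382] [306.77475845 232.96557971] [ 0.5162 -0.1331  0.0617] [-0.1269  0.136 ] [-0.1091 -0.1336]
0.1857321996854611 0.14806464562979094
stop [ 0.5064 -0.1971] [ 0.5262 -0.1942]
mains [ 0.4973 -0.1358] [ 0.5171 -0.1329]
fan [ 0.4881 -0.0745] [ 0.5079 -0.0715]
start [ 0.479  -0.0132] [ 0.4988 -0.0102]
[[-0.954  0.3   -0.   ]
 [ 0.3    0.954 -0.001]
 [ 0.    -0.001 -1.   ]]
scene -0.35 7215 [0.941 0.948 1.067]
scene -0.25 6334 [1.064 1.066 1.068]
scene -0.15 5709 [1.064 1.066 1.068]
scene -0.05 14319 [0.636 0.641 0.646]
scene 0.05 8984 [0.624 0.629 0.638]
scene 0.15 7195 [0.634 0.638 0.642]
scene 0.25 6211 [0.636 0.639 0.642]
scene 0.35 5660 [0.623 0.629 0.637]
scene 0.45 3206 [0.636 0.639 0.642]
side -0.35 573 [1.067 1.068 1.069]
side -0.05 3982 [0.638 0.638 0.643]
side 0.05 11175 [0.626 0.629 0.638]
side 0.15 14297 [0.638 0.639 0.643]
side 0.25 20967 [0.638 0.639 0.643]
side 0.35 18047 [0.638 0.64  0.646]
```

Call:
move_arm(
  rows=[
    {"spin":-0.151},
    {"spin":-0.151},
    {"spin":-0.151},
    {"offset":[-1.56,-4.39,0]},
    {"offset":[-1.56,-4.39,0]},
    {"offset":[-1.56,-4.39,0]},
    {"offset":[-1.56,-4.39,0]},
    {"offset":[-1.56,-4.39,0]},
    {"offset":[-1.56,-4.39,0]},
    {"offset":[-1.56,-4.39,0]},
    {"offset":[-1.56,-4.39,0]},
    {"offset":[-1.56,-4.39,0]},
  ],
  gripper=0,
  force=20,
)

```text
invalid input at $.rows[0]: expected keys offset, spin
```

```bash
cat > st.py <<'E'
from h import *
T={'mains':(.5167,-.133),'fan':(.5077,-.0717),'start':(.479,-.0132)}
o=get_obs();R=cv2.Rodrigues(np.array(o['eef_rot']))[0];p=np.array(o['position'])
print('t',o['time'],'p',p.round(4),'F',np.round(o['wrist_force'],2),'w',round(o['width'],3),'q',np.round(o['joint_pos'],2))
print(R.round(3),'tip',(p+.022*R[:,2]).round(4),'need spin',round(-(0.148-np.arctan2(-R[0,1],R[1,1])),3))
for k,v in T.items():
    print(k,'tool cm xy',((R.T@(np.array([*v,p[2]])-p))*100).round(2))
E
python3 st.py
```

```text
t 0.15 p [0.165  0.5245 0.227 ] F [-0.76  0.77 -0.24] w 1.002 q [ 1.2   0.3   1.52 -0.    1.32 -0.07]
[[-0.954  0.3   -0.   ]
 [ 0.3    0.954 -0.001]
 [ 0.    -0.001 -1.   ]] tip [0.165  0.5245 0.205 ] need spin -0.453
mains tool cm xy [-5.328e+01 -5.216e+01  4.000e-02]
fan tool cm xy [-5.058e+01 -4.659e+01  4.000e-02]
start tool cm xy [-4.609e+01 -4.187e+01  4.000e-02]
```

Call:
move_arm(
  rows=[
    {"offset":[0,0,0],"spin":-0.151},
    {"offset":[0,0,0],"spin":-0.151},
    {"offset":[0,0,0],"spin":-0.151},
    {"offset":[-1.56,-4.39,0],"spin":0},
    {"offset":[-1.56,-4.39,0],"spin":0},
    {"offset":[-1.56,-4.39,0],"spin":0},
    {"offset":[-1.56,-4.39,0],"spin":0},
    {"offset":[-1.56,-4.39,0],"spin":0},
    {"offset":[-1.56,-4.39,0],"spin":0},
    {"offset":[-1.56,-4.39,0],"spin":0},
    {"offset":[-1.56,-4.39,0],"spin":0},
    {"offset":[-1.56,-4.39,0],"spin":0},
  ],
  gripper=0,
  force=20,
)

```text
time: 1.65
position: [0.3627, 0.1532, 0.2275]
eef_rot: [-0.233, 3.133, 0.0]
wrist_force: [1.2, 0.3, -0.1]
width: 0.007
```

```bash
python3 st.py
```

```text
t 1.65 p [0.3627 0.1532 0.2275] F [ 1.21  0.29 -0.09] w 0.007 q [ 0.31 -0.06  1.92  0.    1.28 -1.41]
[[-0.989 -0.148  0.   ]
 [-0.148  0.989  0.   ]
 [-0.     0.    -1.   ]] tip [0.3627 0.1532 0.2055] need spin 0.0
mains tool cm xy [-11.   -30.58   0.  ]
fan tool cm xy [-11.02 -24.38   0.  ]
start tool cm xy [ -9.05 -18.17   0.  ]
```

Call:
move_arm(
  rows=[
    {"offset":[-1.57,-4.37,0],"spin":0},
    {"offset":[-1.57,-4.37,0],"spin":0},
    {"offset":[-1.57,-4.37,0],"spin":0},
    {"offset":[-1.57,-4.37,0],"spin":0},
    {"offset":[-1.57,-4.37,0],"spin":0},
    {"offset":[-1.57,-4.37,0],"spin":0},
    {"offset":[-1.57,-4.37,0],"spin":0},
    {"offset":[0,0,4],"spin":0},
    {"offset":[0,0,4],"spin":0},
    {"offset":[0,0,3],"spin":0},
    {"offset":[0,0,1.5],"spin":0},
    {"offset":[0,0,0],"spin":0},
  ],
)

```text
time: 3.15
position: [0.5159, -0.1316, 0.1021]
eef_rot: [0.233, -3.132, -0.001]
wrist_force: [-0.2, -0.0, 0.0]
width: 0.005
```

```bash
python3 st.py; python3 - <<'E'
from h import *
for n,b in(("scene",(220,180,470,330)),("side",(240,120,400,300))):
    p,d=grab_frame(n);x0,y0,x1,y1=b
    cv2.imwrite(f"pics/{n}1.png",cv2.resize(p[y0:y1,x0:x1,::-1],None,fx=3,fy=3,interpolation=cv2.INTER_CUBIC))
E
```

```text
t 3.15 p [ 0.5159 -0.1316  0.1021] F [-0.17 -0.01  0.03] w 0.005 q [-0.32  0.4   1.7   0.    1.04 -2.04]
[[-0.989 -0.148 -0.001]
 [-0.148  0.989  0.   ]
 [ 0.001  0.001 -1.   ]] tip [ 0.5159 -0.1316  0.0801] need spin 0.0
mains tool cm xy [-0.06 -0.15 -0.  ]
fan tool cm xy [-0.07  6.05  0.  ]
start tool cm xy [1.900e+00 1.226e+01 1.000e-02]
```

View pics/scene1.png

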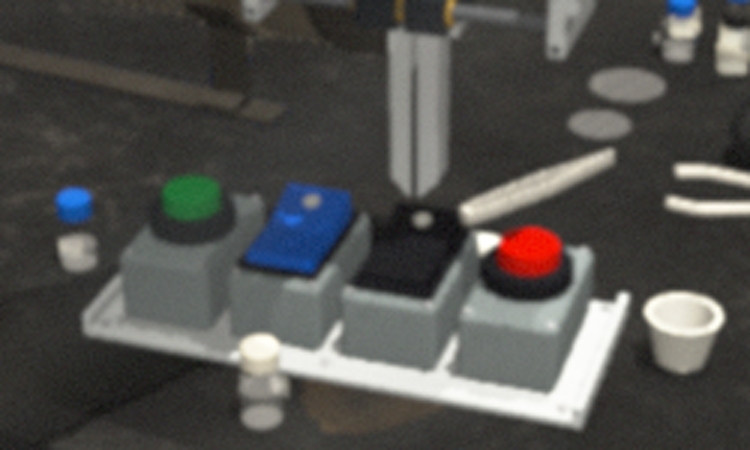

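View pics/side1.png

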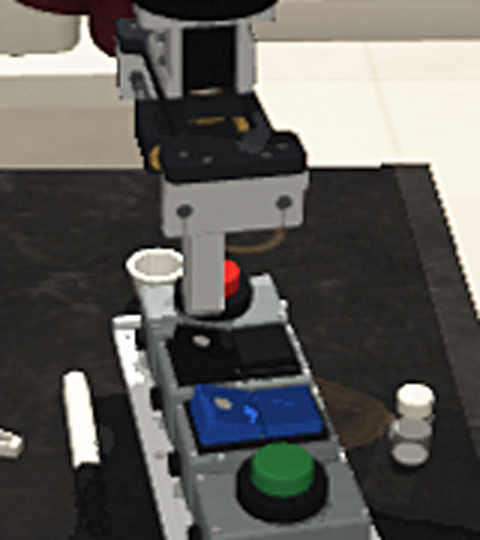

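The shut fingertips hang over the black rocker's dot (scene crop about (415,195), dot at (422,218)). I press in small steps and watch the force.

Call:
move_arm(
  rows=[
    {"offset":[-0.06,-0.15,0.8],"spin":0},
    {"offset":[0,0,0.8],"spin":0},
    {"offset":[0,0,0.3],"spin":0},
    {"offset":[0,0,0.2],"spin":0},
    {"offset":[0,0,0.1],"spin":0},
    {"offset":[0,0,0.1],"spin":0},
    {"offset":[0,0,0],"spin":0},
  ],
)

```text
time: 4.12
position: [0.517, -0.1331, 0.0795]
eef_rot: [-0.233, 3.133, -0.0]
wrist_force: [1.6, 0.7, 1.6]
width: 0.002
```

Call:
move_arm(
  rows=[
    {"offset":[0,0,0.1],"spin":0},
    {"offset":[0,0,0.1],"spin":0},
    {"offset":[0,0,0],"spin":0},
  ],
)

```text
time: 4.5
position: [0.5172, -0.1332, 0.0781]
eef_rot: [-0.233, 3.132, -0.0]
wrist_force: [1.4, 1.2, 9.6]
width: 0.003
```

Call:
move_arm(
  rows=[
    {"offset":[0,0,0.1],"spin":0},
    {"offset":[0,0,0],"spin":0},
  ],
)

```text
time: 4.75
position: [0.5173, -0.1332, 0.0779]
eef_rot: [-0.233, 3.132, -0.001]
wrist_force: [-3.4, 1.9, 19.6]
width: 0.006
```

Force rises sharply to 20 N at tip height 0.056, which is the expected end stop. I lift, look, and move over to the fan.

Call:
move_arm(
  rows=[
    {"offset":[0,0,-1.0],"spin":0},
    {"offset":[0,0,-2.0],"spin":0},
    {"offset":[0,2,0],"spin":0},
    {"offset":[0,2.5,0],"spin":0},
    {"offset":[0,1.7,0],"spin":0},
    {"offset":[0,0,0],"spin":0},
  ],
)

```text
time: 5.5
position: [0.5074, -0.0705, 0.106]
eef_rot: [0.235, -3.132, -0.0]
wrist_force: [-0.3, -0.5, 0.3]
width: 0.005
```

```bash
python3 st.py; python3 - <<'E'
from h import *
for n,b in(("scene",(220,180,470,330)),("side",(240,120,400,300))):
    p,d=grab_frame(n);x0,y0,x1,y1=b
    cv2.imwrite(f"pics/{n}2.png",cv2.resize(p[y0:y1,x0:x1,::-1],None,fx=3,fy=3,interpolation=cv2.INTER_CUBIC))
E
```

```text
t 5.5 p [ 0.5074 -0.0705  0.106 ] F [-0.34 -0.52  0.27] w 0.005 q [-0.21  0.36  1.75 -0.    1.03 -1.93]
[[-0.989 -0.15  -0.001]
 [-0.15   0.989  0.   ]
 [ 0.001  0.    -1.   ]] tip [ 0.5074 -0.0705  0.084 ] need spin 0.002
mains tool cm xy [ 0.02 -6.32 -0.  ]
fan tool cm xy [-0.01 -0.12 -0.  ]
start tool cm xy [1.95 6.09 0.  ]
```

View pics/scene2.png

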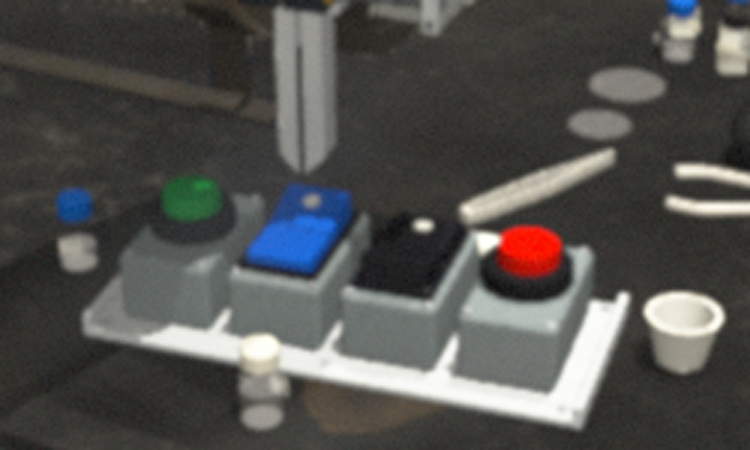

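View pics/side2.png

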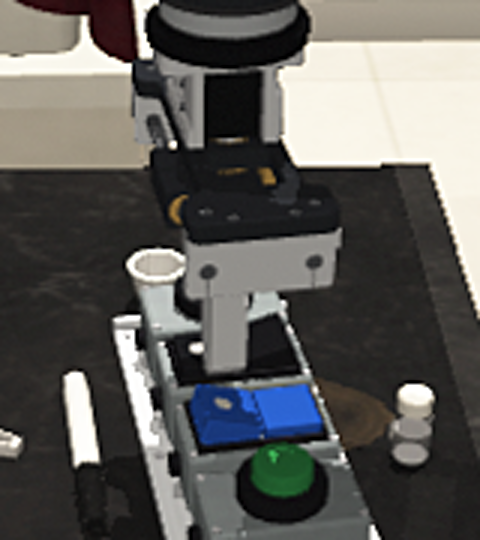

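The black dot dropped from crop row 218 to 226, so the mains is on. Now the fan.

Call:
move_arm(
  rows=[
    {"offset":[0,-0.1,0.9],"spin":0},
    {"offset":[0,0,0.8],"spin":0},
    {"offset":[0,0,0.5],"spin":0},
    {"offset":[0,0,0.2],"spin":0},
    {"offset":[0,0,0.2],"spin":0},
    {"offset":[0,0,0.1],"spin":0},
    {"offset":[0,0,0.1],"spin":0},
    {"offset":[0,0,0],"spin":0},
  ],
)

```text
time: 6.6
position: [0.5079, -0.0728, 0.0785]
eef_rot: [-0.233, 3.133, -0.0]
wrist_force: [1.4, -0.1, 2.2]
width: 0.007
```

Call:
move_arm(
  rows=[
    {"offset":[0,0,0.1],"spin":0},
    {"offset":[0,0,0.1],"spin":0},
    {"offset":[0,0,0],"spin":0},
  ],
)

```text
time: 6.98
position: [0.5082, -0.0728, 0.0778]
eef_rot: [-0.233, 3.132, -0.0]
wrist_force: [-5.4, 2.1, 21.2]
width: 0.002
```

Call:
move_arm(
  rows=[
    {"offset":[0,0,-1.0],"spin":0},
    {"offset":[0,0,-3.0],"spin":0},
    {"offset":[0.6,2,0],"spin":0},
    {"offset":[0.8,2.5,0],"spin":0},
    {"offset":[0.6,1.8,0],"spin":0},
    {"offset":[0,0,0],"spin":0},
  ],
)

```text
time: 7.72
position: [0.4782, -0.0124, 0.1161]
eef_rot: [0.235, -3.132, -0.0]
wrist_force: [-0.5, 0.6, -0.4]
width: 0.003
```

```bash
python3 st.py; python3 - <<'E'
from h import *
for n,b in(("scene",(220,180,470,330)),("side",(240,120,400,300))):
    p,d=grab_frame(n);x0,y0,x1,y1=b
    cv2.imwrite(f"pics/{n}3.png",cv2.resize(p[y0:y1,x0:x1,::-1],None,fx=3,fy=3,interpolation=cv2.INTER_CUBIC))
E
```

```text
t 7.725 p [ 0.4782 -0.0124  0.1161] F [-0.53  0.63 -0.36] w 0.003 q [-0.1   0.27  1.84 -0.    1.03 -1.82]
[[-0.989 -0.149 -0.001]
 [-0.149  0.989  0.   ]
 [ 0.001  0.    -1.   ]] tip [ 0.4782 -0.0124  0.0941] need spin 0.002
mains tool cm xy [ -2.01 -12.5   -0.  ]
fan tool cm xy [-2.03 -6.31 -0.  ]
start tool cm xy [-0.07 -0.09 -0.  ]
```

View pics/scene3.png

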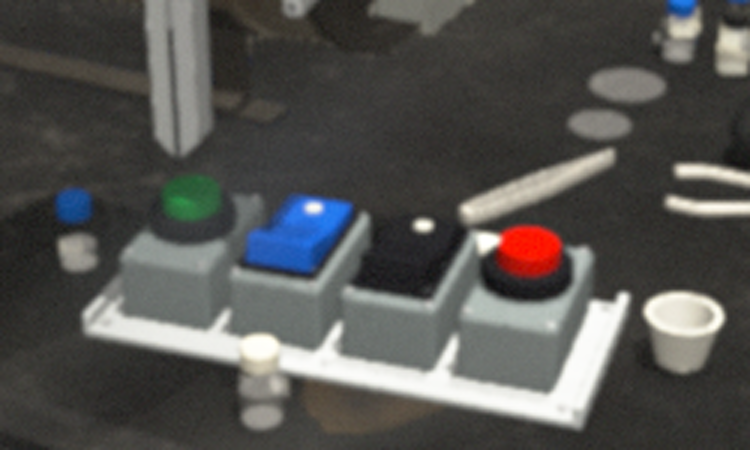

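View pics/side3.png

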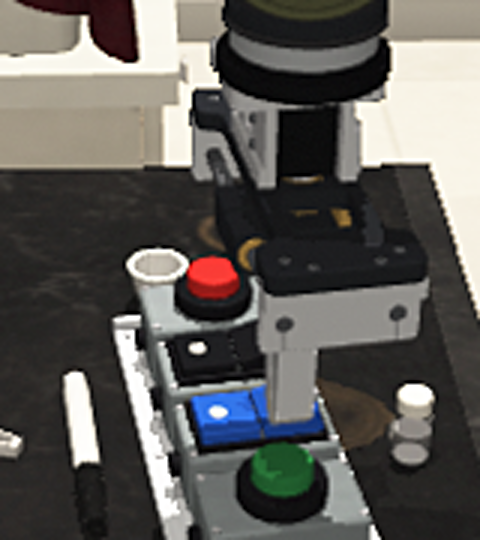

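Both rockers lie level on (blue dot from crop row 200 to 208), and the tip is over the green button. Pressing it now.

Call:
move_arm(
  rows=[
    {"offset":[-0.06,-0.09,1.0],"spin":0},
    {"offset":[0,0,1.0],"spin":0},
    {"offset":[0,0,0.4],"spin":0},
    {"offset":[0,0,0.3],"spin":0},
    {"offset":[0,0,0.2],"spin":0},
    {"offset":[0,0,0.1],"spin":0},
    {"offset":[0,0,0.1],"spin":0},
    {"offset":[0,0,0],"spin":0},
  ],
)

```text
time: 8.82
position: [0.4796, -0.0143, 0.0856]
eef_rot: [-0.233, 3.133, -0.0]
wrist_force: [-2.4, -1.5, 3.9]
width: 0.005
```

Call:
move_arm(
  rows=[
    {"offset":[0,0,0.1],"spin":0},
    {"offset":[0,0,0.1],"spin":0},
    {"offset":[0,0,0],"spin":0},
  ],
)

```text
time: 9.2
position: [0.4797, -0.0143, 0.0841]
eef_rot: [-0.233, 3.133, -0.0]
wrist_force: [-6.5, -1.0, 12.2]
width: 0.005
```

Call:
move_arm(
  rows=[
    {"offset":[0,0,0.1],"spin":0},
    {"offset":[0,0,0],"spin":0},
  ],
)

```text
time: 9.45
position: [0.4798, -0.0143, 0.0838]
eef_rot: [-0.233, 3.132, -0.0]
wrist_force: [-10.8, -1.7, 25.0]
width: 0.004
```

The button is bottomed (25 N, tip at 0.062, about 7 mm below its top). I lift straight up.

Call:
move_arm(
  rows=[
    {"offset":[0,0,-0.5],"spin":0},
    {"offset":[0,0,-1.5],"spin":0},
    {"offset":[0,0,-4],"spin":0},
    {"offset":[0,0,-5],"spin":0},
    {"offset":[0,0,-3],"spin":0},
    {"offset":[0,0,0],"spin":0},
    {"offset":[0,0,0],"spin":0},
  ],
)

```text
time: 10.32
position: [0.4792, -0.0141, 0.2217]
eef_rot: [0.233, -3.132, -0.0]
wrist_force: [-0.7, 0.1, -0.7]
width: 0.009
```

```bash
python3 st.py|head -1; python3 - <<'E'
from h import *
for n,b in(("scene",(220,180,470,330)),("side",(240,170,400,350))):
    p,d=grab_frame(n);x0,y0,x1,y1=b
    im=np.ascontiguousarray(p[:,:,::-1])
    hsv=cv2.cvtColor(im,cv2.COLOR_BGR2HSV)
    H,S=hsv[...,0].astype(int),hsv[...,1]
    yy,xx=np.mgrid[:480,:640];roi=(xx>=x0)&(xx<x1)&(yy>=y0)&(yy<y1)&(d>0)
    P=toworld(n,np.c_[xx.ravel(),yy.ravel()],d.ravel()).reshape(480,640,3)
    for nm,m in(("green",(H>45)&(H<75)&(S>150)),("red",((H<8)|(H>172))&(S>170))):
        a=P[roi&m];print(n,nm,np.percentile(a[:,2],[50,90,97]).round(4))
    cv2.imwrite(f"pics/{n}4.png",cv2.resize(im[y0:y1,x0:x1],None,fx=3,fy=3,interpolation=cv2.INTER_CUBIC))
E
```

```text
t 10.325 p [ 0.4792 -0.0141  0.2217] F [-0.7   0.09 -0.71] w 0.009 q [-0.11  0.15  1.72  0.    1.27 -1.83]
scene green [0.0691 0.0704 0.071 ]
scene red [0.068  0.07   0.0707]
side green [0.0684 0.0699 0.0705]
side red [0.0676 0.0696 0.0703]
```

View pics/scene4.png

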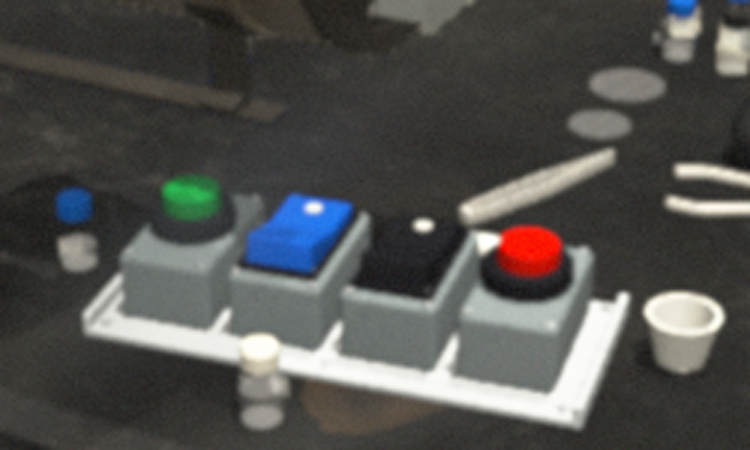

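View pics/side4.png

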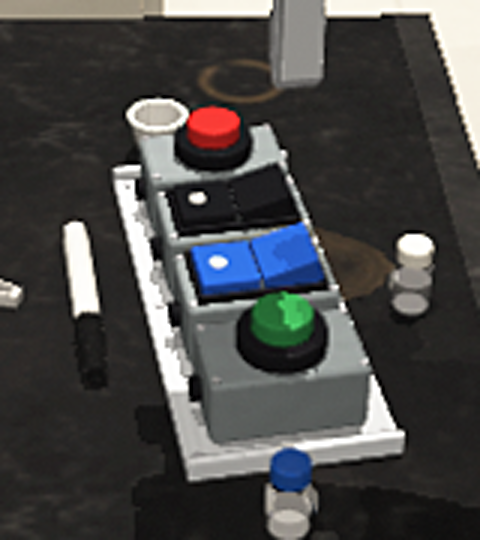

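Both rockers are on, the green button is back up, and nothing else has moved.

```bash
python3 -c "
from station import *
print(finish_job())"
```

```text
the job is handed in; nothing more can be done
None
```

The start-up was done in the order asked and handed in at about 10.4 s. With the gripper shut I pressed the black mains rocker, then the blue fan rocker, then the green start button, and lifted clear.

- **Rockers:** each was pressed on its dot until the force jumped to about 20 N, with the fingertips at 56 mm, which is the stated fully-on height. The last pictures show both dotted halves lying level.
- **Start button:** it bottomed at about 62 mm under 25 N, roughly 7 mm below its rest height. It sprang back, and its top now measures about 70 mm, as before.
- **Everything else:** the red button was never touched and still stands at about 70 mm. The vials, crucible and marker look unmoved in both views, and the arm stands clear with no contact force.

The first move call was refused because its rows lacked a key, so nothing moved. No other check failed or disagreed. The two camera views agreed with each other and with the stated sizes to 1–2 mm.

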